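# Open the child-safe bin on the courtyard organiser

## Task

Open the lidded bin on top of the white organiser: draw the bolt on the lid fully back, raise the lid a little by its front lip until the hidden safety tongue holds it and pause there a moment, then feel along under the lip for the tongue, push it aside and, keeping it aside, lift the lid on up to fully open, where it stays by itself. Do not force the lip or the tongue, and leave the jars, cup, crate and cap tray standing where they are.

Things in the scene. Friction and masses are not known exactly. Their poses are not given: they have to be found in the camera images.
- organiser: White plastic organiser screwed to the sill, 120 mm deep (x), 260 wide (y), lid top at 162. Origin: centre of its underside; x from front to back, y to its left as the robot sees it. The front, three small swing doors below (pulls stick out 9 mm) and a lidded bin above, faces -x, to the robot. Bin lid: 264 mm wide, hinged at the back, with a flat rain lip overhanging in front; space under and before the lip is open.
- rim_bead (a point): Middle of the rim bead along the top of the bin's front wall, under the lip: bead from x = -72 to -60 mm, z 145 to 155 mm of the organiser, the lip reaching 38 mm further forward than the bead. The hidden safety tongue hooks under this bead. A drip gutter of the same reach runs below (z 113 to 125 mm); with the lid fully down it traps the tongue, which can be pushed only once the lid is raised against it.
- bolt (a joint): Travel of the steel barrel bolt on the lid, m: 0 fully shot to the left (+y of the organiser) through its staple, 0.028 fully drawn to the right (-y). It starts between 0 and 0.004, needs about 3 N to slide and stays where it is left.
- bolt_knob (a point): Centre of the top face of the bolt's upright round knob, 14 mm in diameter, its top 25 mm above the lid's upper face; it moves with the bolt. The flat bar under it is 7 mm high, 8 mm wide. Guide blocks for the bar (11 mm high, 22 mm wide in x) stand 22 mm clear of the knob's left side and, when it is fully drawn, 11 mm clear of its right side.
- lid (a joint): Angle of the lid, rad: 0 shut, grows as the front rises, stop at 1.31. With the bolt drawn it rises to about 0.10, where the safety tongue holds it. Stiff friction hinge: it takes about 4 N straight up at the lip to lift (more on slanting fingers), and it stays at any angle where it is left.
- lip_edge (a point): Middle of the lower front edge of the lid's flat rain lip (264 mm wide, 5 mm thick), 174 mm from the hinge axis; moves with the lid (shut: x = -110, y = 0, z = 157 mm of the organiser). Hidden under it is the safety tongue, its upright pivot 24 mm behind the edge and anywhere from 50 mm left to 50 mm right of the middle (not measured: find it by touch). Lip and tongue bear up to 25 N.
- lip_right (a point): Right end (-y, 132 mm from the middle) of the lip's lower front edge. Coming from this side, fingers pointing down and forward, 25 to 45 degrees off the vertical, can reach under the lip and slide left until they meet the tongue's finger paddle: a 4 mm thick plate hanging 4 to 32 mm below the lip's underside, reaching forward to 3 mm behind the front edge, its free end at rest 10 mm to the right of the pivot.
- lip_left (a point): Left end (+y) of the same edge. The paddle is pushed to the left (+y): its end travels 17 mm against a spring (2 to 5 N) to a hard stop (free end then 7 mm left of the pivot); it is clear of the bead after about 13 mm. Let go, it springs back, so keep it at the stop, or within 2 mm of it, while the lip is lifted 20 mm further. To the right it is blocked. A hard pull on the lid clamps it: ease off while pushing.
- lid_hinge (a point): Point on the lid's hinge axis (which runs along the organiser's y), in the middle, at x = 64 mm, z = 157 mm of the organiser.
- jar_a: Clear glass spice jar with metal cap, 46 mm diameter, 95 mm tall, loose on the sill, left of the organiser; origin: centre of its underside. Leave alone.
- jar_b: A second, equal jar. Leave alone.
- cup: Stainless steel cup, 74 mm diameter, 85 mm tall, loose; origin: centre of its underside. Leave alone.
- crate: Short red slatted crate, 160 x 200 x 85 mm, loose; origin: centre of its underside. Leave alone.
- cap_tray: Bamboo tray with jar caps, 100 x 140 x 16 mm, loose; origin: centre of its underside. Leave alone.

How it is judged (in metres and radians):
On the way, in this order (a step that is already met when the one before it is completed fails the run):
1. the bolt is drawn back (more than 20 mm) (value of joint bolt above 0.02 m), for 0.2 s.
2. the lid is raised a little and held by the safety tongue (0.05 to 0.13 rad) for 0.3 s (value of joint lid between 0.05 and 0.13 rad), for 0.3 s.
At the end, for the whole second after the job is handed in: The lid stands open by itself at 1.1 rad or more (stop at 1.31) and at rest, with the bolt still drawn more than 20 mm; jars, cup, crate and tray stand within 20 mm of where they were (value of joint lid above 1.1 rad and velocity of joint lid between -0.05 and 0.05 rad/s and value of joint bolt above 0.02 m and distance of each of jar_a, jar_b, cup, crate, cap_tray from where it was at the start of the episode below 0.02 m); the robot touches nothing.
It fails at once if the robot presses, pulls or levers on the lid's lip or the safety tongue with more than 25 N (contact force between any of the fingers, the arm and lid_c0 above 25 N or contact force between any of the fingers, the arm and catch above 25 N).
It fails at once if a jar, the cup, the crate or the cap tray is moved more than 20 mm or tipped more than 0.35 rad (distance of any of jar_a, jar_b, cup, crate, cap_tray from where it was at the start of the episode above 0.02 m or angle between any of jar_a, jar_b, cup, crate, cap_tray's own z axis and vertical above 0.35 rad).
It also fails if it takes over 67 s, if anything falls off the work surface, if the arm or the gripper's body presses on something with over 40 N, if the wrist force passes 120 N, or if a joint passes its speed limit or range.

## Robot

A 6-joint arm with a two-finger parallel gripper is mounted at the origin on the work surface. World frame = base frame: x ahead of the robot, y to its left, z up, the work surface at z = 0. Lengths are in mm, angles in degrees, forces in N, time in s.
With the tool pointing down it reaches from about 250 to 850 mm from the base axis. Payload 12.5 kg.
Tool frame: the origin (TCP) lies between the finger pads; the fingertips stand env.tcp_to_tips ahead of it and the grasp point (between the pads) is the TCP (env.tcp_to_tips is the distance from the TCP to the fingertips, in mm); z points along the fingers, y is the line along which they close (so a half turn about z gives the same grasp; the last joint's range is limited). The gripper opens to 93 mm and grips with 3 to 60 N. Pads are 15 mm wide; open, the fingers measure 128 mm over their backs; the gripper's body (75 mm by 188 mm) begins 65 mm behind the grasp point.
Start: joints at [62.418, 20.094, 94.641, -0, 65.266, -4.847], TCP at [212.526, 507.264, 237.633] pointing down, gripper open.
Joint ranges: [-157.81, 157.81], [-45, 120.19], [0.68, 151.7], [-89.99, 269.99], [4.06, 180], [-164.3, 164.3]. Speed limits (degrees/s): [127.2, 127.2, 159.86, 180, 180, 180].

## Interface

Orientations are given as [roll, pitch, yaw] about the fixed x, y, z axes, in that order (R = Rz(yaw) Ry(pitch) Rx(roll)).
In Python, from station import env gives the robot as it stands.
- The arm moves only by the tool jog_arm, never from a script. Its argument "commands" is one flat list of numbers, 7 for each row, row after row: the shift along the tool's x, y, z in cm, then the turn, a rotation vector about the tool's x, y, z in degrees, then the opening, from -1 (shut) to 1 (fully open). In form: [tx, ty, tz, ax, ay, az, claw, tx, ty, tz, ax, ay, az, claw, ...]. A call has 1 to 8 rows; each row is the pose to reach, as a shift and turn from the pose commanded when the call began, along the tool's axes at that moment; what a row does not reach only later rows make up. A row lasts 1/12 s, in which the tool goes at most 41.7 mm and 7.16 degrees, less where a joint would pass 70% of its speed; a pose out of reach is approached as far as the arm can. A call with a gripper value outside its range is refused whole. The fingers move at their own pace and stop on an object; "newtons" is the grip in N (left out, the last holds). Time passes only in rows, so rows that repeat a pose let the fingers close. It gives the time, the measured TCP pose, the force, the opening and the grip force at its end, in the units of the state.
- env.observe(): the state, without advancing time (a new reading comes with each control period).
- env.read_camera(name): name is "scene" or "side" or "wrist"; returns a dict with "pixels" (384x512x3 uint8, red, green, blue), "range_z" (384x512 float32, mm along the optical axis (not along the pixel's ray), 0 where there is no reading), "K" (3x3 intrinsics, pixels), "distortion" ([k1, k2, p1, p2, k3] as OpenCV has them; the pictures are not rectified), "camera_from_world" (4x4, takes a point from world to camera coordinates). Camera axes: x right, y down, z forward; pixel columns grow to the right and rows downward; lengths in mm; the calibration is good to about 2 mm. A picture is of the moment at which its call begins.
- env.close_job(): hands the job in; it is judged then, once.
The state is a dict: "t": time; "joints": joint angles; "qvel": joint speeds; "effort": joint torques, N m; "position": TCP position; "eef_rot": TCP orientation; "wrist_force": force on the tool from outside, world axes, zero at the start; "moment": the same for the moment, N m; "opening": finger opening in mm; "finger_force": force on a finger pad.
Only numpy, scipy, OpenCV 4.12 (cv2) and the standard library are available. Lean on these libraries where they do the work, as an engineer would, in place of code of your own. Each camera call takes 0.05 s, during which the arm holds its last target. There are 200 camera calls.

## Working session

There is one attempt and no reset: what is moved stays moved. The work goes in short steps, Python scripts to look and compute and a tool call to move; the robot and the scene stay as the last step left them, time stands still between calls to the robot, and variables do not carry over. Pictures are saved under pics/ and viewed, at most 10 in all, crops included, and the job is handed in when it is done.

Besides the shell and the picture viewer there is one more tool, called after ">>>" as name(argument=value, ...), one argument or row to a line, values as JSON. jog_arm: Moves the arm, as the interface text tells. Its arguments: {"type":"object","properties":{"commands":{"type":"array","items":{"type":"number"}},"newtons":{"type":"number"}},"required":["commands"]}

```bash
mkdir -p pics; cat > h.py <<'E'
import numpy as np,cv2
from station import env
from scipy.spatial.transform import Rotation as R
def cloud(c):
    z=c["range_z"];h,w=z.shape
    u,v=np.meshgrid(np.arange(w),np.arange(h))
    p=cv2.undistortPoints(np.stack([u,v],-1).reshape(-1,1,2).astype(np.float64),c["K"],np.array(c["distortion"])).reshape(h,w,2)
    P=np.dstack([p*z[...,None],z])
    T=np.linalg.inv(c["camera_from_world"])
    W=P@T[:3,:3].T+T[:3,3]
    W[z==0]=np.nan
    return W
E
python3 - <<'E'
from h import *
print(env.observe(),env.tcp_to_tips)
ims=[]
for n in("scene","side"):
    c=env.read_camera(n);np.save(n+".npy",cloud(c));cv2.imwrite(f"pics/{n}0.png",c["pixels"][...,::-1])
    T=np.linalg.inv(c["camera_from_world"]);print(n,T.round(2))
E
```

```text
{'t': 0.0, 'joints': array([ 6.24180939e+01,  2.01252139e+01,  9.46790101e+01,  1.58655803e-03,
        6.52651019e+01, -4.84623015e+00]), 'qvel': array([-0.04047542,  0.01863048, -0.05685048, -0.02123135,  0.02305018,
       -0.01062297]), 'effort': array([-2.49942634e-03, -4.97314274e+01, -2.85253018e+01,  6.98639592e-02,
        2.57056364e-02, -1.17613340e-04]), 'position': array([212.36870522, 506.97901306, 237.07937396]), 'eef_rot': array([-1.79931044e+02, -7.29181372e-03,  1.57263655e+02]), 'wrist_force': array([0.22901024, 0.60464606, 0.22404128]), 'moment': array([-0.02961453,  0.06331762,  0.01442328]), 'finger_force': 0.0, 'opening': 92.79876648420577} 19.0
scene [[-7.70000e-01  3.40000e-01 -5.40000e-01  1.05408e+03]
 [ 6.40000e-01  4.40000e-01 -6.30000e-01  6.16980e+02]
 [ 2.00000e-02 -8.30000e-01 -5.60000e-01  6.47820e+02]
 [ 0.00000e+00  0.00000e+00  0.00000e+00  1.00000e+00]]
side [[ 9.1000e-01 -2.0000e-01  3.7000e-01  1.1259e+02]
 [-4.2000e-01 -4.9000e-01  7.7000e-01 -8.4443e+02]
 [ 2.0000e-02 -8.5000e-01 -5.3000e-01  7.3112e+02]
 [ 0.0000e+00  0.0000e+00  0.0000e+00  1.0000e+00]]
```

View pics/scene0.png

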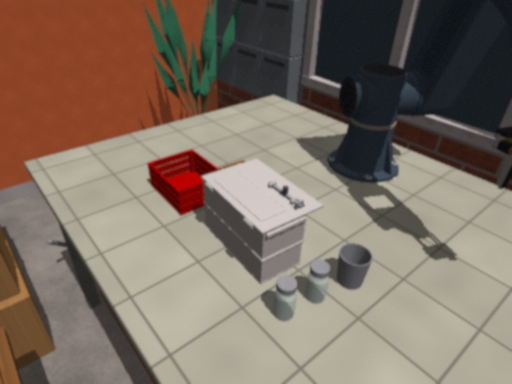

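View pics/side0.png

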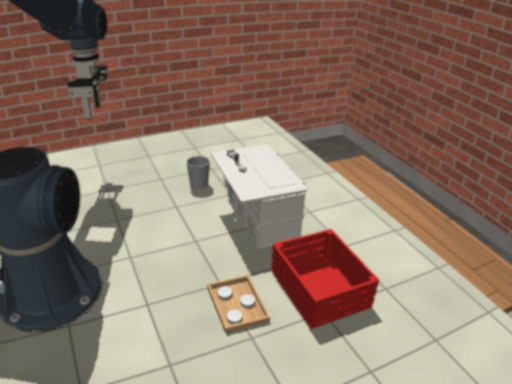

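The scene view shows the organiser at about (255,215) with the bolt near (287,193). The crate is at (182,180), the jars at (287,297) and (318,280), and the cup at (353,265). In the side view the lid is around (258,172), the bolt at (237,160) and the tray at (238,303).

```bash
python3 - <<'E'
from h import *
for n in("scene","side"):
    W=np.load(n+".npy")
    m=(abs(W[...,2]-162)<5)&(W[...,0]>250)&(W[...,0]<900)&(abs(W[...,1])<400)
    k,l,s,_=cv2.connectedComponentsWithStats(m.astype(np.uint8))
    i=1+s[1:,4].argmax();P=W[l==i]
    r=cv2.minAreaRect(P[:,:2].astype(np.float32));print(n,s[i],r,cv2.boxPoints(r).round(1),np.median(P[:,2]))
    m2=(W[...,2]>174)&(W[...,2]<195)&(W[...,0]>300)&(W[...,0]<700)&(W[...,1]<300)&(W[...,1]>-200)
    Q=W[m2];print(len(Q),Q.mean(0) if len(Q) else 0,Q[Q[:,2]>183].mean(0) if len(Q) else 0)
    print(Q[:40].round(0).tolist())
    m3=(W[...,2]>12)&(W[...,2]<120)&(W[...,0]>150)&(W[...,0]<900)&(abs(W[...,1])<500)
    k,l,s,_=cv2.connectedComponentsWithStats(m3.astype(np.uint8))
    for j in range(1,k):
        if s[j,4]>80:P=W[l==j];print(s[j],np.nanpercentile(P,[2,50,98],axis=0).round(0).tolist())
E
```

```text
scene [ 201  158  123   76 4500] ((572.456298828125, 76.43433380126953), (268.2567138671875, 184.19676208496094), 85.14685821533203) [[469.3 -49.4]
 [652.9 -65. ]
 [675.6 202.3]
 [492.  217.9]] 163.19610875241563
74 [540.18849003 148.34806517 180.11589973] [538.18650602 135.2659147  187.47401222]
[[528.0, 85.0, 174.0], [526.0, 87.0, 174.0], [534.0, 85.0, 174.0], [538.0, 89.0, 174.0], [536.0, 128.0, 188.0], [535.0, 130.0, 189.0], [532.0, 130.0, 188.0], [532.0, 133.0, 189.0], [542.0, 130.0, 189.0], [539.0, 131.0, 188.0], [536.0, 134.0, 189.0], [535.0, 136.0, 189.0], [533.0, 138.0, 190.0], [545.0, 133.0, 189.0], [542.0, 134.0, 188.0], [541.0, 136.0, 189.0], [539.0, 137.0, 189.0], [537.0, 138.0, 188.0], [533.0, 138.0, 186.0], [544.0, 133.0, 186.0], [544.0, 136.0, 187.0], [541.0, 137.0, 187.0], [542.0, 140.0, 189.0], [538.0, 139.0, 187.0], [533.0, 139.0, 184.0], [544.0, 133.0, 183.0], [541.0, 133.0, 182.0], [541.0, 137.0, 184.0], [540.0, 139.0, 185.0], [537.0, 139.0, 184.0], [533.0, 139.0, 181.0], [543.0, 133.0, 179.0], [543.0, 135.0, 181.0], [540.0, 136.0, 180.0], [540.0, 139.0, 182.0], 
[... 1552 characters left out ...]
, 175.0], [530.0, 127.0, 176.0], [532.0, 123.0, 178.0], [533.0, 121.0, 179.0], [536.0, 121.0, 178.0], [542.0, 126.0, 175.0], [530.0, 120.0, 177.0]]
[186 156  24  31 606] [[452.0, 280.0, 15.0], [483.0, 295.0, 61.0], [519.0, 352.0, 84.0]]
[ 228  182  152  143 7294] [[508.0, -339.0, 14.0], [573.0, -173.0, 57.0], [667.0, 93.0, 114.0]]
[207 274  63  55 454] [[340.0, -279.0, 12.0], [390.0, -219.0, 15.0], [447.0, -136.0, 18.0]]
[218 287  14  11 110] [[364.0, -188.0, 12.0], [378.0, -171.0, 14.0], [393.0, -158.0, 16.0]]
[240 295  16  10 119] [[400.0, -229.0, 12.0], [414.0, -216.0, 14.0], [430.0, -201.0, 17.0]]
[227 310  16  12 143] [[354.0, -262.0, 12.0], [370.0, -246.0, 14.0], [385.0, -231.0, 17.0]]
```

```bash
cat >> h.py <<'E'
YAW=-4.7
LIP=np.array([482.,83.,157.])   # lip_edge, lid shut
OX=np.array([np.cos(np.radians(YAW)),np.sin(np.radians(YAW)),0]);OY=np.array([-OX[1],OX[0],0]);OZ=np.array([0,0,1.])
def go(p,rpy,tip=False):
    "shift (cm) and turn (deg) in tool axes to bring TCP (or fingertips) to world p"
    s=env.observe();r0=R.from_euler("xyz",s["eef_rot"],degrees=True);r1=R.from_euler("xyz",rpy,degrees=True)
    p=np.array(p,float)
    if tip:p=p-r1.apply([0,0,env.tcp_to_tips])
    d=r0.inv().apply(p-s["position"])/10
    print("shift",d.round(2),"turn",(r0.inv()*r1).as_rotvec(degrees=True).round(1),"tcp target",p.round(1))
E
python3 -c "
from h import *
go([537,132,262],[180,0,85.3])"
```

```text
shift [-44.43 -22.05  -2.46] turn [-0.1  0.  72. ] tcp target [537. 132. 262.]
```

>>> jog_arm(
  commands=[-44.4,-22.0,-2.5,0,0,72,0.0,-44.4,-22.0,-2.5,0,0,72,0.0,-44.4,-22.0,-2.5,0,0,72,0.0,-44.4,-22.0,-2.5,0,0,72,0.0,-44.4,-22.0,-2.5,0,0,72,0.0,-44.4,-22.0,-2.5,0,0,72,0.0,-44.4,-22.0,-2.5,0,0,72,0.0,-44.4,-22.0,-2.5,0,0,72,0.0],
  newtons=20,
)

```text
t: 0.77
position: [431.4, 253.8, 254.5]
eef_rot: [-180.0, 0.0, 99.6]
wrist_force: [0.7, 0.6, 0.2]
opening: 47.7
finger_force: 0.0
```

```bash
python3 -c "
from h import *
print(env.observe())
go([537,132,262],[180,0,85.3])"
```

```text
{'t': 0.7667, 'joints': array([2.51384968e+01, 1.38887734e+01, 1.00634116e+02, 2.38948227e-03,
       6.54905477e+01, 1.55215745e+01]), 'qvel': array([-5.59421825e+01,  6.41444560e+00, -1.23719977e+01, -6.05233489e-03,
        5.54142605e+00,  2.97639183e+01]), 'effort': array([ 7.24949867e+00, -4.60148335e+01, -2.63211125e+01, -1.02772250e-03,
       -5.56919316e-03, -8.99286624e-01]), 'position': array([431.36813541, 253.79710312, 254.45555871]), 'eef_rot': array([-1.79986471e+02,  1.50120810e-03,  9.96159309e+01]), 'wrist_force': array([0.71908112, 0.57983004, 0.18515758]), 'moment': array([-0.06351052,  0.04060422, -0.00198999]), 'finger_force': 0.0, 'opening': 47.67106427108708}
shift [-13.77   8.38  -0.76] turn [-0.   0.  14.3] tcp target [537. 132. 262.]
```

>>> jog_arm(
  commands=[-13.2,7.8,-0.7,0,0,13,0.0,-13.2,7.8,-0.7,0,0,13,0.0,-13.2,7.8,-0.7,0,0,13,0.0,-13.2,7.8,-0.7,0,0,13,0.0,-13.2,7.8,-0.7,0,0,13,0.0,-13.2,7.8,-0.7,0,0,13,0.0],
)

```text
t: 1.27
position: [530.6, 138.1, 260.9]
eef_rot: [-179.9, 0.0, 86.8]
wrist_force: [0.4, 0.5, -1.0]
opening: 46.5
finger_force: 0.0
```

```bash
cat > knob.py <<'E'
from h import *
import sys
c=env.read_camera("wrist");W=cloud(c);cv2.imwrite(sys.argv[1],c["pixels"][...,::-1])
m=(W[...,2]>181)&(W[...,2]<194)&(abs(W[...,0]-537)<25)&(abs(W[...,1]-125)<50)
Q=W[m];print(len(Q));print(np.median(Q,0),Q.min(0),Q.max(0)) if len(Q) else 0
m=abs(W[...,2]-162)<4;P=W[m];print(np.nanpercentile(P,[1,50,99],axis=0).round(1))
v,u=np.where(m);print(u.min(),u.max(),v.min(),v.max())
E
python3 knob.py pics/w1.png; python3 -c "
from h import *
go([537,132,192],[180,0,85.3])"
```

```text
348
[538.29573207 133.44307713 188.17622699] [531.61019354 125.69286768 181.01030007] [544.99534049 139.41950532 190.06306519]
[[485.4 -24.1 161.4]
 [564.7 140.  163.1]
 [663.9 209.3 165.4]]
191 437 99 375
shift [-0.66  0.75  6.9 ] turn [-0.1  0.   1.6] tcp target [537. 132. 192.]
```

View pics/w1.png

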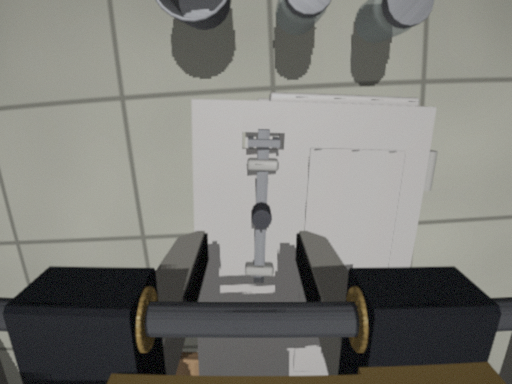

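The wrist view shows the knob at (262,215), which measures (538,133,188) and agrees with the first estimate. I'll descend, grip it and slide it right.

>>> jog_arm(
  commands=[-0.55,0.8,6.9,0,0,1.6,0,-0.55,0.8,6.9,0,0,1.6,0,-0.55,0.8,6.9,0,0,1.6,-0.5,-0.55,0.8,6.9,0,0,1.6,-1,-0.55,0.8,6.9,0,0,1.6,-1,-0.55,0.8,6.9,0,0,1.6,-1,-0.55,0.8,6.9,0,0,1.6,-1,-0.55,0.8,6.9,0,0,1.6,-1],
  newtons=20,
)

```text
t: 1.98
position: [537.5, 133.7, 193.6]
eef_rot: [-180.0, -0.0, 85.4]
wrist_force: [-4.0, 2.3, 8.9]
opening: 13.3
finger_force: 20.0
```

>>> jog_arm(
  commands=[-0.8,0,0,0,0,0,-1,-1.6,0,0,0,0,0,-1,-2.4,0,0,0,0,0,-1,-2.7,0,0,0,0,0,-1,-2.7,0,0,0,0,0,-1],
)

```text
t: 2.4
position: [535.4, 107.1, 193.7]
eef_rot: [180.0, -0.1, 85.3]
wrist_force: [-4.4, 6.2, 6.5]
opening: 13.3
finger_force: 20.0
```

>>> jog_arm(
  commands=[-0.1,0,0,0,0,0,-1,-0.1,0,0,0,0,0,-0.5,-0.1,0,0,0,0,0,-0.3,-0.1,0,0,0,0,0,-0.3,-0.1,0,-3,0,0,0,-0.3,-0.1,0,-6.5,0,0,0,-0.3,-0.1,0,-6.5,0,0,0,-1],
)

```text
t: 2.98
position: [537.9, 105.5, 263.5]
eef_rot: [179.5, -0.1, 85.4]
wrist_force: [0.7, 0.0, 1.7]
opening: 28.9
finger_force: 0.0
```

```bash
python3 knob.py pics/w2.png; python3 - <<'E'
from h import *
a=40
E=LIP
p=E-95*OY-50*OX+90*OZ
go(p,R.from_euler("zy",[0,0],degrees=True).as_euler("xyz",degrees=True),tip=True) if 0 else None
for yaw in(175.3,-4.7):
    for s in(1,-1):
        r=R.from_euler("z",yaw,degrees=True)*R.from_euler("x",180,degrees=True)
        r=r*R.from_rotvec([0,s*a,0],degrees=True)
        z=r.apply([0,0,1])
        if z@OX>0.3: print(yaw,s,r.as_euler("xyz",degrees=True).round(2)); go(p,r.as_euler("xyz",degrees=True),tip=True)
E
```

```text
347
[536.38310288 107.00617391 188.21375029] [529.57440481  99.22264178 181.15553025] [542.96632155 113.09227823 190.06869038]
[[488.4 -46.8 161.4]
 [572.6 133.1 163.2]
 [663.4 208.3 165.5]]
172 425 47 367
175.3 -1 [180.   40.  175.3]
shift [-12.17 -11.54  -0.17] turn [-31.  -31.1 -86. ] tcp target [412.2  -6.6 261.6]
-4.7 1 [180.  -40.   -4.7]
shift [-12.17 -11.54  -0.17] turn [-31.1  31.   86.1] tcp target [412.2  -6.6 261.6]
```

>>> jog_arm(
  commands=[-12.2,-11.5,-0.2,-31,-31,-86,-1,-12.2,-11.5,-0.2,-31,-31,-86,-1,-12.2,-11.5,-0.2,-31,-31,-86,-1,-12.2,-11.5,-0.2,-31,-31,-86,-1,-12.2,-11.5,-0.2,-31,-31,-86,-1,-12.2,-11.5,-0.2,-31,-31,-86,-1,-12.2,-11.5,-0.2,-31,-31,-86,-1,-12.2,-11.5,-0.2,-31,-31,-86,-1],
)

```text
t: 3.7
position: [410.8, -7.0, 259.1]
eef_rot: [171.3, 23.9, 135.8]
wrist_force: [0.8, 0.4, 0.1]
opening: 0.7
finger_force: 0.0
```

```bash
cat >> h.py <<'E'
TOOL=[180,40,175.3]
def tipgo(x,y,z,rpy=TOOL):
    "x,y,z of fingertips (middle of end face) relative to shut lip edge, organiser axes"
    go(LIP+x*OX+y*OY+z*OZ,rpy,tip=True)
def where():
    s=env.observe();r=R.from_euler("xyz",s["eef_rot"],degrees=True)
    d=s["position"]+r.apply([0,0,env.tcp_to_tips])-LIP;w=s["wrist_force"]
    print("t",s["t"],"tip",(d@OX).round(1),(d@OY).round(1),d[2].round(1),"F",(w@OX).round(1),(w@OY).round(1),w[2].round(1),"rot",s["eef_rot"].round(1))
E
python3 -c "
from h import *
where();tipgo(-50,-95,90);print(env.observe()['joints'])"
```

```text
t 3.7 tip -55.9 -98.2 84.9 F 0.7 0.4 0.1 rot [171.3  23.9 135.8]
shift [-0.17  0.16 -0.18] turn [-12.6 -12.9 -34.6] tcp target [412.2  -6.6 261.6]
[ -1.72944127  -6.27389372 125.65182658 -14.99870267  37.90092174
 -39.32204519]
```

>>> jog_arm(
  commands=[-0.2,0.2,-0.2,-12.6,-12.9,-34.6,-1,-0.2,0.2,-0.2,-12.6,-12.9,-34.6,-1,-0.2,0.2,-0.2,-12.6,-12.9,-34.6,-1,-0.2,0.2,-0.2,-12.6,-12.9,-34.6,-1,-0.2,0.2,-0.2,-12.6,-12.9,-34.6,-1,-0.2,0.2,-0.2,-12.6,-12.9,-34.6,-1,-0.2,0.2,-0.2,-12.6,-12.9,-34.6,-1],
)

```text
t: 4.28
position: [412.4, -6.7, 261.6]
eef_rot: [180.0, 40.0, 175.1]
wrist_force: [0.5, 0.5, -0.5]
opening: 0.4
finger_force: 0.0
```

```bash
python3 -c "
from h import *
where();tipgo(-45,-95,-40);tipgo(10,-95,-40);print(env.observe()['joints'])"
```

```text
t 4.2833 tip -49.8 -95.1 90.1 F 0.5 0.5 -0.5 rot [180.   40.  175.1]
shift [ 7.99  0.   10.28] turn [-0.1 -0.  -0.1] tcp target [417.2  -7.  131.6]
shift [ 3.77  0.02 13.81] turn [-0.1 -0.  -0.1] tcp target [472.  -11.5 131.6]
[  -9.13168167  -11.80875437  135.35635805    9.54576884   16.78970739
 -102.39943243]
```

```bash
python3 - <<'E'
import numpy as np
from scipy.optimize import least_squares
rad=np.radians
def fk(q,p):
    r0,L1,L2,off,z0,d=p
    j2,j3,s5=rad(q[0]),rad(q[0]+q[1]),rad(q[2])  # s5 = tool pitch from up
    r=r0+L1*np.sin(j2)+L2*np.sin(j3)+off*np.cos(j3)+d*np.sin(s5)
    z=z0+L1*np.cos(j2)+L2*np.cos(j3)-off*np.sin(j3)+d*np.cos(s5)
    return np.array([r,z])
D=[([20.125,94.679,180],np.hypot(212.37,506.98),237.08),([13.889,100.634,180],np.hypot(431.37,253.8),254.46),([-11.81,135.356,140],np.hypot(412.4,-6.7),261.6)]
f=lambda p:np.concatenate([fk(q,p)-[r,z] for q,r,z in D]+[(p-[0,400,400,0,350,250])*0.003])
p=least_squares(f,[0,400,400,0,350,250]).x;print(p.round(1),f(p).round(2))
for tilt in(25,30,35,40):
  for x,z in((417,131),(472,131)):
    dz=0
    # same tip
    xt=x+19*np.sin(rad(40))-19*np.sin(rad(tilt));zt=z-19*np.cos(rad(40))+19*np.cos(rad(tilt))
    s=least_squares(lambda q:fk([q[0],q[1],180-tilt],p)-[xt,zt],[-10,130]).x
    print(tilt,x,s.round(1),"j5",(180-tilt-s.sum()).round(1))
E
```

```text
[ -6.2 483.9 453.9  53.9 285.3 263.2] [-0.    0.04 -0.   -0.04  0.    0.   -0.02  0.25  0.16  0.16 -0.19  0.04]
25 417 [  9.4 132.6] j5 13.1
25 472 [ 14.4 125.5] j5 15.1
30 417 [  9.2 135.7] j5 5.1
30 472 [ 14.  128.7] j5 7.3
35 417 [  9.7 138.7] j5 -3.4
35 472 [ 14.3 131.7] j5 -1.0
40 417 [ 11.  141.5] j5 -12.6
40 472 [ 15.3 134.6] j5 -9.8
```

```bash
sed -i 's/^TOOL=.*/TOOL=[180,27,175.3]/' h.py; python3 -c "
from h import *
tipgo(-45,-95,20);tipgo(-45,-95,-44);tipgo(0,-95,-44)"
```

```text
shift [3.71 0.01 5.73] turn [-0.1 13.  -0.2] tcp target [420.8  -7.3 193.9]
shift [ 7.82  0.   10.63] turn [-0.1 13.  -0.2] tcp target [420.8  -7.3 129.9]
shift [ 4.37  0.02 13.52] turn [-0.1 13.  -0.2] tcp target [465.6 -11.  129.9]
```

>>> jog_arm(
  commands=[3.7,0,5.7,0,13,0,-1,3.7,0,5.7,0,13,0,-1,7.8,0,10.6,0,13,0,-1,7.8,0,10.6,0,13,0,-1,7.8,0,10.6,0,13,0,-1,7.8,0,10.6,0,13,0,-1],
)

```text
t: 4.78
position: [420.5, -6.8, 130.2]
eef_rot: [179.8, 26.7, 174.9]
wrist_force: [0.1, -0.1, 0.3]
opening: 0.4
finger_force: 0.0
```

```bash
python3 -c "
from h import *
where();tipgo(-45,-95,-44);tipgo(0,-95,-44);tipgo(10,-95,-44);print(env.observe()['joints'])
c=env.read_camera('side');cv2.imwrite('pics/s3.png',cv2.resize(c['pixels'][60:300,100:420,::-1],None,fx=2,fy=2))"
```

```text
t 4.7833 tip -45.4 -94.5 -43.8 F 0.2 -0.1 0.3 rot [179.8  26.7 174.9]
shift [-0.02 -0.05  0.04] turn [-0.  -0.3 -0.4] tcp target [420.8  -7.3 129.9]
shift [-4.04 -0.02  2.06] turn [-0.  -0.3 -0.4] tcp target [465.6 -11.  129.9]
shift [-4.93 -0.01  2.51] turn [-0.  -0.3 -0.4] tcp target [475.6 -11.8 129.9]
[  -8.24846551    9.15631029  134.99478112    9.78780967    9.28306546
 -102.48141134]
```

View pics/s3.png

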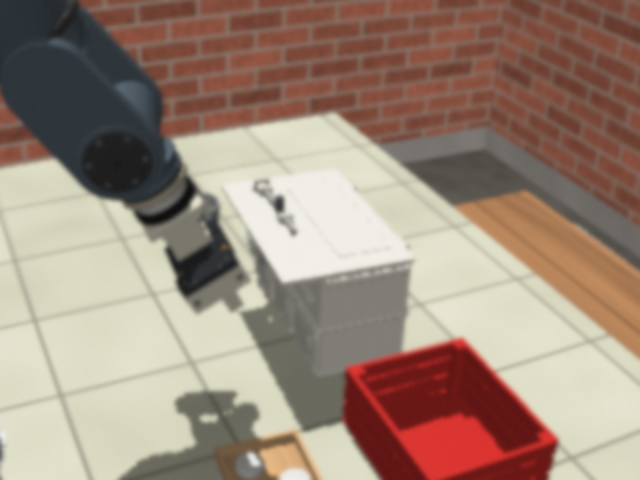

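The side view shows the closed gripper at (215,285), in front of the right part of the lip around (265,280), with the bolt drawn and the tray clear. Next I go in under the lip.

>>> jog_arm(
  commands=[-2,0,1,0,0,0,-1,-4,0,2.05,0,0,0,-1,-4.5,0,2.3,0,0,0,-1,-4.7,0,2.4,0,0,0,-1,-4.7,0,2.4,0,0,0,-1],
)

```text
t: 5.25
position: [473.7, -11.5, 131.8]
eef_rot: [179.9, 27.0, 174.9]
wrist_force: [0.6, 1.4, 0.2]
opening: 0.7
finger_force: 0.0
```

```bash
python3 -c "
from h import *
where()"
```

```text
t 5.25 tip 8.0 -94.8 -42.2 F 0.5 1.4 0.2 rot [179.9  27.  174.9]
```

>>> jog_arm(
  commands=[-0.27,0,0.14,0,0,0,-1,-0.36,0,-0.04,0,0,0,-1,-0.45,0,-0.22,0,0,0,-1,-0.54,0,-0.4,0,0,0,-1,-0.54,0,-0.4,0,0,0,-1],
)

```text
t: 5.67
position: [475.7, -11.6, 136.6]
eef_rot: [179.9, 26.8, 174.9]
wrist_force: [-5.6, 0.6, -1.6]
opening: 0.3
finger_force: 2.7
```

```bash
python3 -c "
from h import *
where()"
```

```text
t 5.6667 tip 10.0 -94.8 -37.3 F -5.6 0.2 -1.6 rot [179.9  26.8 174.9]
```

>>> jog_arm(
  commands=[-0.09,0,-0.18,0,0,0,-1,-0.18,0,-0.36,0,0,0,-1,-0.27,0,-0.53,0,0,0,-1,-0.36,0,-0.71,0,0,0,-1,-0.36,0,-0.71,0,0,0,-1],
)

```text
t: 6.08
position: [476.0, -11.6, 144.7]
eef_rot: [179.9, 26.8, 174.9]
wrist_force: [-7.2, 0.5, -2.1]
opening: 0.3
finger_force: 3.2
```

```bash
cat > lid.py <<'E'
from h import *
def lid():
    W=cloud(env.read_camera("scene"));d=W-LIP
    x=d@OX;y=d@OY;z=d[...,2]
    m=(x>10)&(x<165)&(y>-120)&(y<10)&(z>2)&(z<170)
    if m.sum()<50: return
    a=np.polyfit(x[m],z[m],1);r=abs(np.polyval(a,x[m])-z[m]);k=r<6
    a=np.polyfit(x[m][k],z[m][k],1);print("lid angle",-np.arctan(a[0]).round(3),k.sum(),m.sum())
E
python3 -c "
from lid import *
where();lid()"
```

```text
t 6.0833 tip 10.4 -94.8 -29.3 F -7.2 -0.0 -2.1 rot [179.9  26.8 174.9]
lid angle 0.049 1694 1733
```

>>> jog_arm(
  commands=[-0.09,0,-0.18,0,0,0,-1,-0.18,0,-0.36,0,0,0,-1,-0.23,0,-0.45,0,0,0,-1,-0.27,0,-0.53,0,0,0,-1,-0.27,0,-0.53,0,0,0,-1],
)

```text
t: 6.55
position: [476.5, -11.7, 150.9]
eef_rot: [179.9, 26.9, 174.9]
wrist_force: [-5.1, 1.9, -1.7]
opening: 0.2
finger_force: 3.0
```

```bash
python3 -c "
from lid import *
where();lid()"
```

```text
t 6.55 tip 10.9 -94.8 -23.1 F -5.2 1.5 -1.7 rot [179.9  26.9 174.9]
lid angle 0.084 1744 1785
```

>>> jog_arm(
  commands=[-0.05,0,-0.09,0,0,0,-1,-0.09,0,-0.18,0,0,0,-1,-0.12,0,-0.22,0,0,0,-1,-0.12,0,-0.22,0,0,0,-1],
)

```text
t: 6.93
position: [476.3, -11.7, 152.9]
eef_rot: [179.9, 26.8, 174.9]
wrist_force: [-5.6, 1.4, -7.6]
opening: 0.5
finger_force: 4.0
```

```bash
python3 -c "
from lid import *
where();lid()"
```

```text
t 6.9333 tip 10.7 -94.9 -21.0 F -5.6 0.9 -7.6 rot [179.9  26.8 174.9]
lid angle 0.092 1757 1796
```

>>> jog_arm(
  commands=[0,0,0,0,0,0,-1,0,0,0,0,0,0,-1,0,0,0,0,0,0,-1,0,0,0,0,0,0,-1,0.09,0,0.18,0,0,0,-1,0.18,0,0.36,0,0,0,-1,0.18,0,0.36,0,0,0,-1],
)

```text
t: 7.57
position: [476.1, -11.7, 148.8]
eef_rot: [179.9, 26.8, 174.9]
wrist_force: [-10.3, 0.0, -0.9]
opening: 0.4
finger_force: 5.2
```

```bash
python3 -c "
from lid import *
where();lid();tipgo(10.7,-95,-25)"
```

```text
t 7.5667 tip 10.5 -94.9 -25.1 F -10.3 -0.8 -0.9 rot [179.9  26.8 174.9]
lid angle 0.07 1722 1760
shift [-0.02 -0.01  0.  ] turn [-0.  -0.2 -0.3] tcp target [476.3 -11.9 148.9]
```

>>> jog_arm(
  commands=[0,0.3,0,0,0,0,-1,0,0.6,0,0,0,0,-1,0,0.9,0,0,0,0,-1,0,1.2,0,0,0,0,-1,0,1.2,0,0,0,0,-1],
)

```text
t: 8.03
position: [477.6, 0.2, 149.2]
eef_rot: [179.9, 26.9, 174.9]
wrist_force: [-8.1, -1.3, -2.7]
opening: 0.7
finger_force: 4.1
```

```bash
python3 -c "
from h import *
where()"
```

```text
t 8.0333 tip 11.0 -82.9 -24.7 F -8.0 -1.9 -2.7 rot [179.9  26.9 174.9]
```

>>> jog_arm(
  commands=[-0.09,0,-0.18,0,0,0,-1,-0.16,0,-0.3,0,0,0,-1,-0.16,0,-0.3,0,0,0,-1,0.02,0,-0.39,0,0,0,-1,0.11,0,-0.44,0,0,0,-1,0.11,0,-0.44,0,0,0,-1],
)

```text
t: 8.53
position: [476.1, 0.3, 153.8]
eef_rot: [179.9, 27.1, 174.9]
wrist_force: [-1.0, -1.0, -0.2]
opening: 0.5
finger_force: 0.2
```

```bash
python3 -c "
from lid import *
where();lid()"
```

```text
t 8.5333 tip 9.6 -83.0 -20.1 F -1.0 -1.1 -0.2 rot [179.9  27.1 174.9]
lid angle 0.088 1756 1797
```

>>> jog_arm(
  commands=[0.18,0,0.25,0,0,0,-1,0.18,0.3,0.25,0,0,0,-1,0.18,0.6,0.25,0,0,0,-1,0.18,0.9,0.25,0,0,0,-1,0.18,1.2,0.25,0,0,0,-1,0.18,1.2,0.25,0,0,0,-1],
)

```text
t: 9.08
position: [475.6, 13.0, 149.7]
eef_rot: [179.9, 26.9, 175.0]
wrist_force: [-0.5, 0.1, 0.9]
opening: 0.1
finger_force: 0.0
```

```bash
python3 -c "
from lid import *
where();lid()"
```

```text
t 9.0833 tip 8.0 -70.3 -24.2 F -0.5 0.0 0.9 rot [179.9  26.9 175. ]
lid angle 0.089 1760 1805
```

>>> jog_arm(
  commands=[0,0.3,0,0,0,0,-1,0,0.6,0,0,0,0,-1,0,0.9,0,0,0,0,-1,0,1.1,0,0,0,0,-1,0,1.1,0,0,0,0,-1],
)

```text
t: 9.55
position: [476.5, 23.8, 149.7]
eef_rot: [179.9, 26.9, 174.9]
wrist_force: [-0.3, 0.8, -0.2]
opening: 0.4
finger_force: 0.0
```

```bash
python3 -c "
from h import *
where()"
```

```text
t 9.55 tip 8.0 -59.5 -24.2 F -0.3 0.8 -0.2 rot [179.9  26.9 174.9]
```

>>> jog_arm(
  commands=[0,0.3,0,0,0,0,-1,0,0.6,0,0,0,0,-1,0,0.9,0,0,0,0,-1,0,1.2,0,0,0,0,-1,0,1.2,0,0,0,0,-1],
)

```text
t: 9.97
position: [477.3, 35.7, 149.5]
eef_rot: [179.9, 26.9, 174.9]
wrist_force: [-0.7, -2.2, -0.1]
opening: 0.4
finger_force: 1.2
```

```bash
python3 -c "
from h import *
where()"
```

```text
t 9.9667 tip 7.8 -47.6 -24.4 F -0.5 -2.2 -0.1 rot [179.9  26.9 174.9]
```

>>> jog_arm(
  commands=[0,0.2,0,0,0,0,-1,0,0.4,0,0,0,0,-1,0,0.4,0,0,0,0,-1],
)

```text
t: 10.22
position: [477.1, 39.3, 149.3]
eef_rot: [179.9, 26.8, 174.9]
wrist_force: [-3.6, -4.1, -0.1]
opening: 0.4
finger_force: 2.0
```

```bash
python3 -c "
from lid import *
where()"
```

```text
t 10.2167 tip 7.3 -43.9 -24.7 F -3.2 -4.4 -0.1 rot [179.9  26.8 174.9]
```

>>> jog_arm(
  commands=[0,0.2,0,0,0,0,-1,0,0.3,0,0,0,0,-1,0,0.3,0,0,0,0,-1],
)

```text
t: 10.47
position: [477.7, 42.3, 149.5]
eef_rot: [179.9, 26.9, 174.9]
wrist_force: [-3.6, -2.8, -0.4]
opening: 0.9
finger_force: 1.9
```

```bash
python3 -c "
from lid import *
where()"
```

```text
t 10.4667 tip 7.7 -40.9 -24.5 F -3.3 -3.1 -0.4 rot [179.9  26.9 174.9]
```

>>> jog_arm(
  commands=[0,0.2,0,0,0,0,-1,0,0.3,0,0,0,0,-1,0,0.3,0,0,0,0,-1],
)

```text
t: 10.72
position: [478.3, 45.3, 149.7]
eef_rot: [179.9, 26.9, 174.9]
wrist_force: [-3.3, -3.6, 0.0]
opening: 0.4
finger_force: 2.0
```

```bash
python3 -c "
from lid import *
where()"
```

```text
t 10.7167 tip 8.0 -37.9 -24.3 F -3.0 -3.9 0.0 rot [179.9  26.9 174.9]
```

>>> jog_arm(
  commands=[0,0.1,0,0,0,0,-1,0,0.2,0,0,0,0,-1,0,0.2,0,0,0,0,-1],
)

```text
t: 10.97
position: [478.4, 47.1, 149.6]
eef_rot: [179.9, 26.9, 174.9]
wrist_force: [-4.6, -5.2, 0.2]
opening: 0.9
finger_force: 3.2
```

```bash
python3 -c "
from lid import *
where()"
```

```text
t 10.9667 tip 8.0 -36.0 -24.3 F -4.2 -5.5 0.2 rot [179.9  26.9 174.9]
```

>>> jog_arm(
  commands=[0,0.1,0,0,0,0,-1,0,0.2,0,0,0,0,-1,0,0.2,0,0,0,0,-1],
)

```text
t: 11.22
position: [478.6, 49.0, 149.7]
eef_rot: [179.9, 26.9, 174.9]
wrist_force: [-2.9, -7.1, -0.6]
opening: 0.7
finger_force: 3.9
```

```bash
python3 -c "
from lid import *
where()"
```

```text
t 11.2167 tip 8.0 -34.2 -24.3 F -2.3 -7.3 -0.6 rot [179.9  26.9 174.9]
```

>>> jog_arm(
  commands=[0,0.1,0,0,0,0,-1,0,0.2,0,0,0,0,-1,0,0.2,0,0,0,0,-1],
)

```text
t: 11.47
position: [478.7, 50.4, 149.6]
eef_rot: [179.9, 26.9, 174.9]
wrist_force: [-2.6, -16.3, -0.1]
opening: 0.6
finger_force: 8.0
```

```bash
python3 -c "
from lid import *
where();lid()"
```

```text
t 11.4667 tip 8.0 -32.8 -24.3 F -1.3 -16.4 -0.1 rot [179.9  26.9 174.9]
lid angle 0.081 1739 1780
```

>>> jog_arm(
  commands=[-0.09,-0.06,0.05,0,0,0,-1,-0.18,-0.06,-0.13,0,0,0,-1,-0.27,-0.06,-0.31,0,0,0,-1,-0.36,-0.06,-0.48,0,0,0,-1,-0.36,-0.06,-0.48,0,0,0,-1],
)

```text
t: 11.93
position: [478.7, 49.9, 154.9]
eef_rot: [179.9, 26.7, 174.9]
wrist_force: [-5.2, -10.3, -3.1]
opening: 0.4
finger_force: 5.4
```

```bash
python3 -c "
from lid import *
where();lid()"
```

```text
t 11.9333 tip 7.9 -33.3 -19.1 F -4.3 -10.7 -3.1 rot [179.9  26.7 174.9]
lid angle 0.112 1806 1845
```

>>> jog_arm(
  commands=[-0.1,0,-0.18,0,0,0,-1,-0.2,0,-0.35,0,0,0,-1,-0.3,0,-0.52,0,0,0,-1,-0.4,0,-0.69,0,0,0,-1,-0.54,0,-0.85,0,0,0,-1,-0.54,0,-0.85,0,0,0,-1],
)

```text
t: 12.48
position: [479.0, 49.9, 164.5]
eef_rot: [180.0, 26.6, 174.9]
wrist_force: [-9.1, -7.9, -1.8]
opening: 0.6
finger_force: 5.5
```

```bash
python3 -c "
from lid import *
where();lid()"
```

```text
t 12.4833 tip 8.2 -33.3 -9.5 F -8.5 -8.6 -1.8 rot [180.   26.6 174.9]
lid angle 0.17 1880 1919
```

>>> jog_arm(
  commands=[-0.15,0,-0.2,0,0,0,-1,-0.3,0,-0.41,0,0,0,-1,-0.45,0,-0.62,0,0,0,-1,-0.6,0,-0.82,0,0,0,-1,-0.75,0,-1.03,0,0,0,-1,-0.9,0,-1.23,0,0,0,-1,-0.9,0,-1.23,0,0,0,-1],
)

```text
t: 13.12
position: [480.9, 49.6, 179.2]
eef_rot: [180.0, 26.6, 174.9]
wrist_force: [-10.8, -9.5, -1.1]
opening: 0.6
finger_force: 6.3
```

```bash
cat >> lid.py <<'E'
def arc(t0,ts):
    "cumulative tool shifts (cm) following the lip edge from angle t0"
    r=R.from_euler("xyz",env.observe()["eef_rot"],degrees=True)
    for t in ts:
        d=174*((np.cos(t0)-np.cos(t))*OX+(np.sin(t)-np.sin(t0))*OZ)
        print(t,(r.inv().apply(d)/10).round(2))
E
python3 -c "
from lid import *
where();lid();arc(.25,[.3,.35,.4,.45,.5,.55,.6])"
```

```text
t 13.1167 tip 10.2 -33.4 5.2 F -10.0 -10.4 -1.1 rot [180.   26.6 174.9]
lid angle 0.258 2041 2083
0.3 [-0.59  0.   -0.64]
0.35 [-1.2   0.   -1.26]
0.4 [-1.85  0.01 -1.84]
0.45 [-2.53  0.01 -2.39]
0.5 [-3.23  0.01 -2.9 ]
0.55 [-3.95  0.01 -3.38]
0.6 [-4.7   0.02 -3.82]
```

>>> jog_arm(
  commands=[-0.3,-0.4,-0.32,0,0,0,-1,-0.59,-0.8,-0.64,0,0,0,-1,-0.9,-1.2,-0.95,0,0,0,-1,-1.2,-1.6,-1.26,0,0,0,-1,-1.5,-2.0,-1.55,0,0,0,-1,-1.85,-2.4,-1.84,0,0,0,-1,-1.85,-2.4,-1.84,0,0,0,-1],
)

```text
t: 13.75
position: [489.3, 25.3, 205.9]
eef_rot: [179.9, 26.9, 174.9]
wrist_force: [-5.0, 0.4, 1.6]
opening: 0.3
finger_force: 2.1
```

```bash
python3 -c "
from lid import *
where();lid();arc(.41,[.45,.5,.55,.6,.65,.7,.75,.8])"
```

```text
t 13.75 tip 20.6 -57.0 32.0 F -5.0 -0.0 1.6 rot [179.9  26.9 174.9]
lid angle 0.381 2225 2300
0.45 [-0.55  0.   -0.43]
0.5 [-1.25  0.01 -0.94]
0.55 [-1.98  0.01 -1.42]
0.6 [-2.73  0.02 -1.85]
0.65 [-3.51  0.02 -2.25]
0.7 [-4.3   0.02 -2.61]
0.75 [-5.11  0.03 -2.93]
0.8 [-5.93  0.03 -3.21]
```

>>> jog_arm(
  commands=[-0.55,0,-0.43,0,0,0,-1,-1.25,0,-0.94,0,0,0,-1,-1.98,0,-1.42,0,0,0,-1,-2.73,0,-1.85,0,0,0,-1,-3.5,0,-2.25,0,0,0,-1,-4.3,0,-2.6,0,0,0,-1,-4.3,0,-2.6,0,0,0,-1],
)

```text
t: 14.38
position: [517.2, 23.1, 250.2]
eef_rot: [179.8, 27.1, 174.9]
wrist_force: [-1.5, 1.0, -0.5]
opening: 0.1
finger_force: 0.3
```

```bash
python3 -c "
from lid import *
where();lid();arc(.68,[.72,.76,.8,.85,.9,.95,1.,1.05,1.1,1.15,1.2])"
```

```text
t 14.3833 tip 48.6 -56.9 76.3 F -1.6 0.8 -0.5 rot [179.8  27.1 174.9]
lid angle 0.691 2505 2763
0.72 [-0.64  0.   -0.27]
0.76 [-1.29  0.01 -0.51]
0.8 [-1.95  0.01 -0.73]
0.85 [-2.79  0.02 -0.96]
0.9 [-3.64  0.02 -1.16]
0.95 [-4.5   0.03 -1.31]
1.0 [-5.36  0.03 -1.41]
1.05 [-6.23  0.04 -1.48]
1.1 [-7.1   0.04 -1.5 ]
1.15 [-7.97  0.05 -1.47]
1.2 [-8.84  0.05 -1.4 ]
```

>>> jog_arm(
  commands=[-0.64,0,-0.27,0,0,0,-1,-1.29,0,-0.51,0,0,0,-1,-1.95,0,-0.73,0,0,0,-1,-2.79,0,-0.96,0,0,0,-1,-3.64,0,-1.16,0,0,0,-1,-4.5,0,-1.31,0,0,0,-1,-5.36,0,-1.41,0,0,0,-1,-5.36,0,-1.41,0,0,0,-1],
)

```text
t: 15.1
position: [558.9, 19.2, 286.4]
eef_rot: [179.9, 27.1, 174.9]
wrist_force: [-1.2, 0.2, 0.5]
opening: 0.4
finger_force: 0.0
```

```bash
python3 -c "
from lid import *
where();lid();c=env.read_camera('scene');cv2.imwrite('pics/s5.png',c['pixels'][...,::-1])"
```

```text
t 15.1 tip 90.5 -57.3 112.5 F -1.2 0.1 0.5 rot [179.9  27.1 174.9]
lid angle 0.997 2251 2440
```

View pics/s5.png

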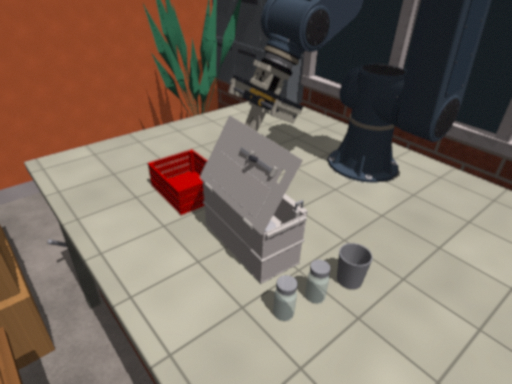

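The scene view shows the lid standing at roughly 1.0 rad around (250,170), with the jars, cup and crate in place. I'll push a little further.

>>> jog_arm(
  commands=[-0.6,0,0,0,0,0,-1,-1.2,0,0,0,0,0,-1,-1.8,0,0,0,0,0,-1,-2.4,0,0,0,0,0,-1,-2.8,0,0,0,0,0,-1,-2.8,0,0,0,0,0,-1],
)

```text
t: 15.7
position: [582.6, 17.1, 297.8]
eef_rot: [179.9, 26.9, 174.9]
wrist_force: [0.1, -0.3, -0.8]
opening: 0.1
finger_force: 0.1
```

```bash
python3 -c "
from lid import *
where();lid()"
```

```text
t 15.7 tip 114.3 -57.4 123.9 F 0.1 -0.3 -0.8 rot [179.9  26.9 174.9]
lid angle 1.16 1502 2109
```

>>> jog_arm(
  commands=[-0.3,0,0,0,0,0,-1,-0.6,0,0,0,0,0,-1,-0.9,0,0,0,0,0,-1,-1.2,0,0,0,0,0,-1,-1.2,0,0,0,0,0,-1],
)

```text
t: 16.17
position: [593.1, 16.2, 303.4]
eef_rot: [179.9, 27.0, 174.9]
wrist_force: [-1.7, 0.3, -1.4]
opening: 0.4
finger_force: 0.9
```

```bash
python3 -c "
from lid import *
where();lid()"
```

```text
t 16.1667 tip 124.8 -57.5 129.4 F -1.7 0.2 -1.4 rot [179.9  27.  174.9]
lid angle 1.223 773 1879
```

>>> jog_arm(
  commands=[1,0,0,0,0,0,-1,3,0,-0.5,0,0,0,-1,5,0,-3,0,0,0,-1,7,0,-6,0,0,0,-1,9,0,-9,0,0,0,-1,9,0,-9,0,0,0,-1,9,0,-9,0,0,0,-1,9,0,-9,0,0,0,-1],
)

```text
t: 16.88
position: [472.7, 26.7, 343.2]
eef_rot: [179.9, 27.1, 174.9]
wrist_force: [-0.1, -0.9, -0.3]
opening: 0.7
finger_force: 0.0
```

```bash
python3 -c "
from lid import *
where();lid();print(env.observe()['qvel'].round(2))
a=env.read_camera('scene')['pixels'];b=env.read_camera('side')['pixels']
W=cloud(env.read_camera('scene'));d=W-LIP;x=d@OX-174;z=d[...,2];y=d@OY
m=(x>-160)&(x<10)&(abs(y)<130)&(z>120);print(m.sum(),np.nanpercentile(x[m],[5,50,95]),np.nanpercentile(z[m],[50,99]))
cv2.imwrite('pics/end.png',np.vstack([a[60:330],b[110:380]])[...,::-1])"
```

```text
t 16.8833 tip 4.0 -56.9 169.2 F -0.0 -0.9 -0.3 rot [179.9  27.1 174.9]
lid angle 1.239 1217 1825
[-0.09  1.02  0.03 -0.06  0.36  0.07]
2049 [-47.73118864 -39.59476181 -24.35098221] [144.10131545 168.24557269]
```

View pics/end.png

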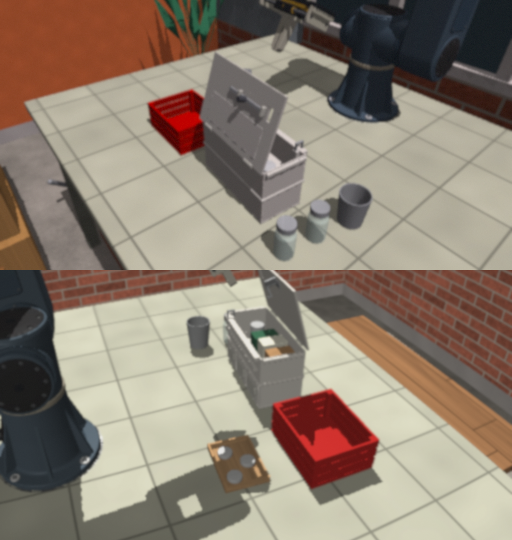

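Both views show the lid standing wide open, at about (245,100) in the upper half and (285,305) in the lower. The arm is clear and every object is still in place.

```bash
python3 -c "
from h import *
print(env.close_job())"
```

```text
the job is handed in; nothing more can be done
None
```

The job is handed in with no verdict returned: the bolt was drawn about 27 mm, the lid was caught by the safety tongue at about 0.09 rad, then it was lifted with the tongue held aside to about 1.24 rad, where it stands by itself with the arm clear and nothing else visibly moved.

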